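# Set the saucepan's heat on the touch slider

### The arm

A 6-joint arm with a two-finger parallel gripper is mounted at the origin on the work surface. World frame = base frame: x ahead of the robot, y to its left, z up, the work surface at z = 0. Lengths are in m, angles in degrees, forces in N, time in s.
With the tool pointing down it reaches from about 0.25 to 0.775 m from the base axis. Payload 4 kg.
Tool frame: the origin (TCP) lies at the very end of the fingers, on their centre line; the grasp point (between the pads) lies 19 mm behind it; z points along the fingers, y is the line along which they close (so a half turn about z gives the same grasp; the last joint's range is limited). The gripper opens to 94 mm and grips with 3 to 60 N. Pads are 16 mm wide; open, the fingers measure 119 mm over their backs; the gripper's body (75 mm by 177 mm) begins 78 mm behind the grasp point.
Start: joints at [-74.834, 4.996, 78.535, -0, 96.463, -5.907], TCP at [0.198, -0.513, 0.206] pointing down, gripper open.
Joint ranges: [-177.83, 177.83], [-43.37, 116.18], [15.69, 146.23], [-61.86, 241.86], [9.47, 152.12], [-147.06, 147.06]. Speed limits (degrees/s): [159.86, 159.86, 180, 180, 180, 180].

### API

Orientations are given as [roll, pitch, yaw] about the fixed x, y, z axes, in that order (R = Rz(yaw) Ry(pitch) Rx(roll)).
In Python, from workcell import env gives the robot as it stands. The module is installed in compiled form; this text tells all that it offers.
- The arm moves only by the tool play_rows, never from a script. Its argument "rows" is a list of rows, each a list of 6 numbers: the shift along the world's x, y, z scaled (see below), then the turn, a rotation vector about the world's x, y, z scaled (see below). A call has 1 to 10 rows; each row is the pose to reach, as a shift and turn from the pose commanded when the call began; what a row does not reach only later rows make up. The controller multiplies each number of a shift by 0.4 m and each number of a turn by 45 degrees. A row lasts 1/10 s, in which the tool goes at most 50 mm and 8.59 degrees, less where a joint would pass 70% of its speed; a pose out of reach is approached as far as the arm can. A call with a number of a shift or a turn outside -1 to 1 is refused whole. A call with a gripper value outside its range is refused whole. "gripper" is the closure, from 0 (fully open) to 1 (shut), set as the call begins (left out, the last holds). The fingers move at their own pace and stop on an object; "grip_force" is the grip in N (left out, the last holds). Time passes only in rows, so rows that repeat a pose let the fingers close. It gives the time, the measured TCP pose, the force, the opening and the grip force at its end, in the units of the state.
- env.state(): the state, without advancing time (a new reading comes with each control period).
- env.get_image(name): name is "scene" or "top" or "wrist"; returns (picture, depth): 400x640x3 uint8, red, green, blue; 400x640 float32, m along the optical axis (not along the pixel's ray), 0 where there is no reading.
- env.calibration(name): a dict with "fx", "fy", "cx", "cy" (pixels), "k1" (the pictures are not rectified: a ray, as slopes to the right and down, at radius r is drawn at 1 + k1 r^2 times it, then the intrinsics apply), "extrinsics" (4x4, takes a point from camera to world coordinates); the wrist camera has in their place "tool_from_camera" (4x4, takes a point from camera to tool coordinates, whose origin is the TCP and whose axes are the flange's). Camera axes: x right, y down, z forward; pixel columns grow to the right and rows downward; lengths in m; the calibration is good to about 2 mm. A picture is of the moment at which its call begins: read the wrist's pose just before it. calibration takes no time and is no camera call.
- env.finish_job(): hands the job in; it is judged then, once.
The state is a dict: "t": time; "joints": joint angles; "joint_velocities": joint speeds; "tau": joint torques, N m; "ee_pos": TCP position; "tcp_rot": TCP orientation; "ft_force": force on the tool from outside, world axes, zero at the start; "wrist_torque": the same for the moment, N m; "finger_gap": finger opening in m; "gripper_force": force on a finger pad.
Only numpy, scipy, OpenCV 4.12 (cv2) and the standard library are available. Lean on these libraries where they do the work, as an engineer would, in place of code of your own. Each camera call takes 0.05 s, during which the arm holds its last target. There are 200 camera calls.

### The job

The saucepan stands on one of the two zones of the induction hob: set that zone to level six. With the closed fingers pointing straight down, put the fingertip on the low end of that zone's touch slider (the shortest mark), slide it lightly along the row of marks in one unbroken stroke up to the sixth mark and no further, and finish with the fingertip still resting gently on the sixth mark: the program ends while it touches the glass there. Do not touch the other zone's slider, and do not pick up, push or knock anything.

Things in the scene. Friction and masses are not known exactly. Their poses are not given: they have to be found in the camera images.
- hob: portable two-zone induction hob, black glass top 360 (x) by 600 (y) mm, level, 66 mm above the origin (centre of its underside, on the table). Front long edge towards the robot at yaw 0, its y axis to the left along it. One printed touch slider in front of each zone. It cannot slide on the table; on soft feet the whole top sinks 1 mm per 6 N of push, stays level and springs back
- left_low (a point): first mark (low end) of the left zone's slider, its centre, on the glass; axes as the hob's. The slider is a straight row of nine flat pale printed ticks 20 mm apart, running along the hob's -y (to the right) from here; each tick is 4 mm wide, lies across the row and is centred on it; lengths grow from 8 mm (low) to 32 mm (high). The sixth mark is 100 mm from this one
- left_high (a point): ninth (longest) mark of the left zone's slider, its centre, on the glass; axes as the hob's
- right_low (a point): first mark (low end) of the right zone's slider, its centre, on the glass; axes as the hob's. The slider is a straight row of nine flat pale printed ticks 20 mm apart, running along the hob's -y (to the right) from here; each tick is 4 mm wide, lies across the row and is centred on it; lengths grow from 8 mm (low) to 32 mm (high). The sixth mark is 100 mm from this one
- right_high (a point): ninth (longest) mark of the right zone's slider, its centre, on the glass; axes as the hob's
- left_zone (a point): centre of the left cooking zone (printed circle 184 mm across), on the glass; 190 mm behind (+x of) the middle of its own slider
- right_zone (a point): centre of the right cooking zone (printed circle 184 mm across), on the glass; 190 mm behind (+x of) the middle of its own slider
- saucepan: steel saucepan, 160 mm across and 75 mm high, with one long dark handle that reaches 238 mm from the pan's axis, up to 76 mm high, along the pan's +x, turned away from the robot; stands on either zone, loose; origin at the centre of its underside
- bowl: white ceramic bowl, 164 mm across and 70 mm high, no handle, put down on the idle zone, loose; origin at the centre of its underside; leave it alone
- salt_pot: small ceramic salt pot with a wooden lid, 46 mm across and 61 mm high, loose, standing on the glass between the two sliders; origin at the centre of its underside; leave it alone
- spoon: wooden spoon 190 mm long and under 25 mm high, loose, lying on the glass between the zones; origin under its middle; leave it alone
- rolling_pin: white rolling pin with two thickness rings, 400 mm long, 49 mm thick, loose, lying on the table left of the hob; origin under its middle; leave it alone
- tumbler: drinking glass, 70 mm across and 95 mm high, loose, on the table right of the hob; origin at the centre of its underside; leave it alone
- cutter: round steel pastry cutter, 74 mm across and 35 mm high, loose, on the table right of the hob; origin at the centre of its underside; leave it alone

How it is judged (in metres and radians):
On the way, in this order (a step that is already met when the one before it is completed fails the run):
1. the fingertip touches the first mark (the low end) of the slider belonging to the saucepan's zone (((horizontal distance between saucepan and left_zone below 0.07 m and (y of the grasp point in the frame of left_low between -0.01 and 0.01 m and x of the grasp point in the frame of left_low between -0.014 and 0.014 m and contact force between the fingers and hob above 0.2 N)) or (horizontal distance between saucepan and right_zone below 0.07 m and (y of the grasp point in the frame of right_low between -0.01 and 0.01 m and x of the grasp point in the frame of right_low between -0.014 and 0.014 m and contact force between the fingers and hob above 0.2 N)))), for 0.1 s.
2. sliding on, it touches the second mark (((horizontal distance between saucepan and left_zone below 0.07 m and (y of the grasp point in the frame of left_low between -0.03 and -0.01 m and x of the grasp point in the frame of left_low between -0.014 and 0.014 m and contact force between the fingers and hob above 0.2 N)) or (horizontal distance between saucepan and right_zone below 0.07 m and (y of the grasp point in the frame of right_low between -0.03 and -0.01 m and x of the grasp point in the frame of right_low between -0.014 and 0.014 m and contact force between the fingers and hob above 0.2 N)))).
3. sliding on, it touches the third mark (((horizontal distance between saucepan and left_zone below 0.07 m and (y of the grasp point in the frame of left_low between -0.05 and -0.03 m and x of the grasp point in the frame of left_low between -0.014 and 0.014 m and contact force between the fingers and hob above 0.2 N)) or (horizontal distance between saucepan and right_zone below 0.07 m and (y of the grasp point in the frame of right_low between -0.05 and -0.03 m and x of the grasp point in the frame of right_low between -0.014 and 0.014 m and contact force between the fingers and hob above 0.2 N)))).
4. sliding on, it touches the fourth mark (((horizontal distance between saucepan and left_zone below 0.07 m and (y of the grasp point in the frame of left_low between -0.07 and -0.05 m and x of the grasp point in the frame of left_low between -0.014 and 0.014 m and contact force between the fingers and hob above 0.2 N)) or (horizontal distance between saucepan and right_zone below 0.07 m and (y of the grasp point in the frame of right_low between -0.07 and -0.05 m and x of the grasp point in the frame of right_low between -0.014 and 0.014 m and contact force between the fingers and hob above 0.2 N)))).
5. sliding on, it touches the fifth mark (((horizontal distance between saucepan and left_zone below 0.07 m and (y of the grasp point in the frame of left_low between -0.09 and -0.07 m and x of the grasp point in the frame of left_low between -0.014 and 0.014 m and contact force between the fingers and hob above 0.2 N)) or (horizontal distance between saucepan and right_zone below 0.07 m and (y of the grasp point in the frame of right_low between -0.09 and -0.07 m and x of the grasp point in the frame of right_low between -0.014 and 0.014 m and contact force between the fingers and hob above 0.2 N)))).
6. it comes to rest on the sixth mark, still touching (((horizontal distance between saucepan and left_zone below 0.07 m and (y of the grasp point in the frame of left_low between -0.11 and -0.09 m and x of the grasp point in the frame of left_low between -0.014 and 0.014 m and contact force between the fingers and hob above 0.2 N)) or (horizontal distance between saucepan and right_zone below 0.07 m and (y of the grasp point in the frame of right_low between -0.11 and -0.09 m and x of the grasp point in the frame of right_low between -0.014 and 0.014 m and contact force between the fingers and hob above 0.2 N)))), for 0.5 s.
At the end, for the whole second after the job is handed in: The fingertip rests on the sixth mark of the slider before the saucepan (within 10 mm along the row, 14 mm across), pressing with 0.2 to 15 N; nothing has been moved (pan and bowl 15 mm, salt pot and spoon 20 mm, the rest 30 mm at most) (((horizontal distance between saucepan and left_zone below 0.07 m and (y of the grasp point in the frame of left_low between -0.11 and -0.09 m and x of the grasp point in the frame of left_low between -0.014 and 0.014 m and contact force between the fingers and hob above 0.2 N)) or (horizontal distance between saucepan and right_zone below 0.07 m and (y of the grasp point in the frame of right_low between -0.11 and -0.09 m and x of the grasp point in the frame of right_low between -0.014 and 0.014 m and contact force between the fingers and hob above 0.2 N))) and contact force between the fingers and hob below 15 N and distance of each of saucepan, bowl from where it was at the start of the episode below 0.015 m and distance of each of salt_pot, spoon from where it was at the start of the episode below 0.02 m and distance of each of rolling_pin, tumbler, cutter from where it was at the start of the episode below 0.03 m); the arm keeps its last pose, push and grip.
It fails at once if the slide went past the sixth mark (more than 12 mm beyond it, touching) ((horizontal distance between saucepan and left_zone below 0.07 m and (y of the grasp point in the frame of left_low between -0.18 and -0.112 m and x of the grasp point in the frame of left_low between -0.025 and 0.025 m and contact force between the fingers and hob above 0.2 N)) or (horizontal distance between saucepan and right_zone below 0.07 m and (y of the grasp point in the frame of right_low between -0.18 and -0.112 m and x of the grasp point in the frame of right_low between -0.025 and 0.025 m and contact force between the fingers and hob above 0.2 N))).
It fails at once if the stroke was broken: the fingertip was lifted about 10 mm or more off the glass between the first and the sixth mark ((horizontal distance between saucepan and left_zone below 0.07 m and (y of the grasp point in the frame of left_low between -0.085 and -0.015 m and x of the grasp point in the frame of left_low between -0.014 and 0.014 m and z of the grasp point in the frame of left_low between 0.03 and 0.045 m)) or (horizontal distance between saucepan and right_zone below 0.07 m and (y of the grasp point in the frame of right_low between -0.085 and -0.015 m and x of the grasp point in the frame of right_low between -0.014 and 0.014 m and z of the grasp point in the frame of right_low between 0.03 and 0.045 m))).
It fails at once if the other zone's slider was touched ((horizontal distance between saucepan and left_zone below 0.07 m and (y of the grasp point in the frame of right_low between -0.175 and 0.015 m and x of the grasp point in the frame of right_low between -0.025 and 0.025 m and contact force between the fingers and hob above 0.2 N)) or (horizontal distance between saucepan and right_zone below 0.07 m and (y of the grasp point in the frame of left_low between -0.175 and 0.015 m and x of the grasp point in the frame of left_low between -0.025 and 0.025 m and contact force between the fingers and hob above 0.2 N))).
It fails at once if the glass was pressed hard (over 20 N) instead of lightly (contact force between the fingers and hob above 20 N).
It fails at once if something standing about was pushed, knocked or lifted (distance of any of saucepan, bowl from where it was at the start of the episode above 0.015 m or distance of any of salt_pot, spoon from where it was at the start of the episode above 0.02 m or distance of any of rolling_pin, tumbler, cutter from where it was at the start of the episode above 0.03 m).
It also fails if it takes over 35 s, if anything falls off the work surface, if the arm or the gripper's body presses on something with over 40 N, if the wrist force passes 120 N, or if a joint passes its speed limit or range.

## Working session

There is one attempt and no reset: what is moved stays moved. The work goes in short steps, Python scripts to look and compute and a tool call to move; the robot and the scene stay as the last step left them, time stands still between calls to the robot, and variables do not carry over. Pictures are saved under pics/ and viewed, at most 10 in all, crops included, and the job is handed in when it is done.

Besides the shell and the picture viewer there is one more tool, called after "Call:" by a JSON object that holds its "fn" and its "kwargs". play_rows: Moves the arm, as the interface text tells. Its arguments: {"type":"object","properties":{"rows":{"type":"array","items":{"type":"array","items":{"type":"number","minimum":-1,"maximum":1}}},"gripper":{"type":"number"},"grip_force":{"type":"number"}},"required":["rows"]}

```bash
mkdir -p pics; cat > h.py <<'E'
import numpy as np, cv2
from workcell import env
def cam(n):
    c=env.calibration(n); 
    K=np.array([[c['fx'],0,c['cx']],[0,c['fy'],c['cy']],[0,0,1.]]); d=np.array([c['k1'],0,0,0,0.])
    return c,K,d
def rays(n,px,T=None):
    c,K,d=cam(n); T=np.array(c['extrinsics']) if T is None else T
    u=cv2.undistortPoints(np.array(px,float).reshape(-1,1,2),K,d).reshape(-1,2)
    return T[:3,3],np.c_[u,np.ones(len(u))]@T[:3,:3].T
def plane(n,px,z,T=None):
    o,r=rays(n,px,T); return o+r*((z-o[2])/r[:,2])[:,None]
E
python3 - <<'E'
from h import *
for n in ("top","scene"):
    p,d=env.get_image(n); cv2.imwrite(f"pics/{n}.png",p[:,:,::-1]); np.save(n+"_d.npy",d)
    print(n,np.array(env.calibration(n)['extrinsics']).round(3).tolist())
print(env.state())
E
```

```text
top [[-0.009, -0.997, 0.077, 0.552], [-1.0, 0.007, -0.021, 0.028], [0.021, -0.077, -0.997, 1.302], [0.0, 0.0, 0.0, 1.0]]
scene [[-0.237, 0.821, -0.519, 1.255], [0.972, 0.199, -0.128, 0.164], [-0.001, -0.534, -0.845, 1.112], [0.0, 0.0, 0.0, 1.0]]
{'t': 0.1, 'joints': array([-7.48337681e+01,  5.03357847e+00,  7.86158066e+01,  1.72057634e-03,
        9.64622613e+01, -5.90642770e+00]), 'joint_velocities': array([-0.04455754, -0.01007909, -0.09870775,  0.03001684, -0.03943025,
        0.05724627]), 'tau': array([ 1.97215682e-03, -3.41254056e+01, -3.03300977e+01,  7.21287285e-02,
        3.04567243e-02, -9.92369451e-05]), 'ee_pos': array([ 0.19763616, -0.51273603,  0.20443605]), 'tcp_rot': array([-1.79889122e+02, -1.31898044e-02,  2.10728389e+01]), 'ft_force': array([-0.60595975, -0.62558621,  0.0669394 ]), 'wrist_torque': array([-0.00585185, -0.00306226, -0.03913612]), 'gripper_force': 0.0, 'finger_gap': 0.09407767620924784}
```

View pics/top.png

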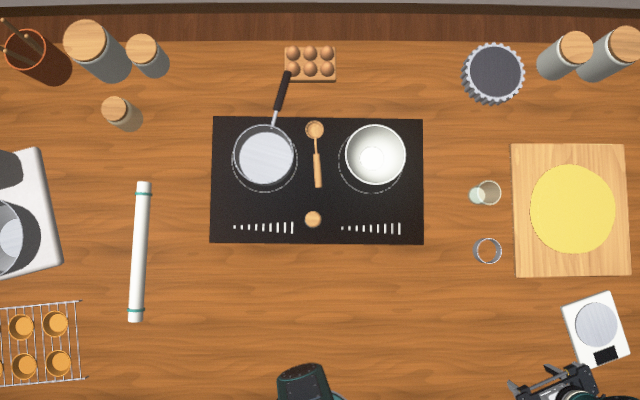

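View pics/scene.png

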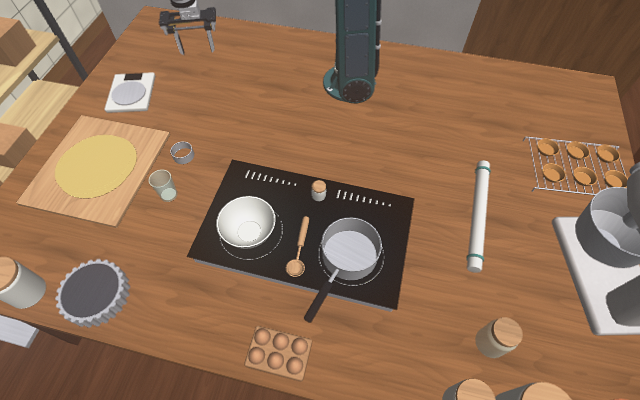

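The saucepan is on the left zone (top view about (265,157)) and the bowl is on the right. The left slider's ticks run from (235,227) to (293,227) in the top view, with the salt pot at (313,219). Next I'll measure the ticks in both views.

```bash
python3 - <<'E'
from h import *
def ticks(n,roi):
    p=cv2.imread(f"pics/{n}.png"); x0,y0,x1,y1=roi
    g=p[y0:y1,x0:x1].min(2).astype(float); m=(g>70).astype(np.uint8)
    k,l,s,c=cv2.connectedComponentsWithStats(m)
    out=[]
    for i in range(1,k):
        if s[i,4]<3: continue
        mm=cv2.dilate((l==i).astype(np.uint8),np.ones((3,3)))*np.clip(g-25,0,None)
        ys,xs=np.mgrid[y0:y1,x0:x1]; out.append(((xs*mm).sum()/mm.sum(),(ys*mm).sum()/mm.sum(),s[i,4]))
    return np.array(out)
A=ticks("top",(228,215,300,238)); A=A[A[:,0].argsort()]
B=ticks("scene",(333,184,396,210)); B=B[B[:,0].argsort()[::-1]]
print(A.round(1).tolist());print(B.round(1).tolist())
for z in (.066,):
    a=plane("top",A[:,:2],z);b=plane("scene",B[:,:2],z);print(a.round(4));print(b.round(4))
if len(A)==len(B):
    oa,ra=rays("top",A[:,:2]);ob,rb=rays("scene",B[:,:2])
    for r,s in zip(ra,rb):
        t=np.linalg.lstsq(np.c_[r,-s],ob-oa,rcond=None)[0]; print(((oa+r*t[0]+ob+s*t[1])/2).round(4), np.linalg.norm(oa+r*t[0]-ob-s*t[1]).round(4))
print(plane("top",[[313,219],[265,157]],.12))
E
```

```text
[[234.1, 226.5, 12.0], [241.2, 226.7, 15.0], [248.5, 226.6, 19.0], [255.8, 226.7, 21.0], [262.9, 226.9, 26.0], [270.0, 227.0, 27.0], [277.2, 227.1, 32.0], [284.5, 227.0, 38.0], [291.7, 227.2, 38.0]]
[[389.3, 204.8, 7.0], [382.7, 203.3, 6.0], [379.1, 187.0, 230.0], [376.3, 201.8, 10.0], [369.9, 200.5, 12.0], [363.5, 199.0, 14.0], [357.1, 197.7, 15.0], [350.7, 196.3, 18.0], [344.4, 194.9, 19.0], [338.1, 193.6, 21.0]]
[[0.5749 0.2331 0.066 ]
 [0.5742 0.2131 0.066 ]
 [0.5744 0.1929 0.066 ]
 [0.5739 0.1727 0.066 ]
 [0.5731 0.1528 0.066 ]
 [0.5728 0.133  0.066 ]
 [0.5724 0.1131 0.066 ]
 [0.5725 0.0928 0.066 ]
 [0.5718 0.0726 0.066 ]]
[[0.5737 0.2358 0.066 ]
 [0.5728 0.2156 0.066 ]
 [0.5159 0.1955 0.066 ]
 [0.5723 0.1955 0.066 ]
 [0.5721 0.1756 0.066 ]
 [0.5715 0.1556 0.066 ]
 [0.5716 0.1355 0.066 ]
 [0.5708 0.1155 0.066 ]
 [0.5707 0.0955 0.066 ]
 [0.5704 0.0755 0.066 ]]
[[0.59221579 0.01370824 0.12      ]
 [0.76039066 0.14186011 0.12      ]]
```

Call:
{"fn": "play_rows", "kwargs": {"rows": [[0.47, 0.935, 0, 0, 0, 0], [0.47, 0.935, 0, 0, 0, 0], [0.47, 0.935, 0, 0, 0, 0], [0.47, 0.935, 0, 0, 0, 0], [0.47, 0.935, 0, 0, 0, 0], [0.47, 0.935, 0, 0, 0, 0], [0.47, 0.935, 0, 0, 0, 0], [0.47, 0.935, 0, 0, 0, 0], [0.47, 0.935, 0, 0, 0, 0], [0.47, 0.935, 0, 0, 0, 0]], "gripper": 1, "grip_force": 10}}

```text
t: 1.1
ee_pos: [0.3863, -0.137, 0.2051]
tcp_rot: [-180.0, 0.0, 21.4]
ft_force: [-0.2, 0.2, 0.5]
finger_gap: 0.0172
gripper_force: 0.0
```

Call:
{"fn": "play_rows", "kwargs": {"rows": [[0.47, 0.93, 0, 0, 0, 0], [0.47, 0.93, 0, 0, 0, 0], [0.47, 0.93, 0, 0, 0, 0], [0.47, 0.93, 0, 0, 0, 0], [0.47, 0.93, 0, 0, 0, 0], [0.47, 0.93, 0, 0, 0, 0], [0.47, 0.93, 0, 0, 0, 0], [0.47, 0.93, 0, 0, 0, 0], [0.47, 0.93, 0, 0, 0, 0], [0.47, 0.93, 0, 0, 0, 0]]}}

```text
t: 2.1
ee_pos: [0.5746, 0.2333, 0.2035]
tcp_rot: [180.0, 0.2, 21.2]
ft_force: [-0.5, 0.4, -0.1]
finger_gap: 0.0005
gripper_force: 0.0
```

```bash
cat > w.py <<'E'
from h import *
from scipy.spatial.transform import Rotation as R
import sys
s=env.state(); p,d=env.get_image("wrist"); cv2.imwrite(f"pics/{sys.argv[1]}.png",p[:,:,::-1])
T=np.eye(4);T[:3,:3]=R.from_euler('xyz',s['tcp_rot'],degrees=True).as_matrix();T[:3,3]=s['ee_pos']
T=T@np.array(env.calibration("wrist")['tool_from_camera']); np.save("T.npy",T)
print(s['ee_pos'].round(4),s['tcp_rot'].round(2),s['ft_force'].round(2),T.round(3).tolist())
c,K,dd=cam("wrist")
P=np.array([[.5743-.0021*i/5,.2345-.02*i,.066] for i in range(9)])
q=(P-T[:3,3])@T[:3,:3]; print(cv2.projectPoints(q,np.zeros(3),np.zeros(3),K,dd)[0].reshape(-1,2).round(1).tolist())
E
python3 w.py w1
```

```text
[0.5746 0.2333 0.2035] [1.7999e+02 1.5000e-01 2.1160e+01] [-0.46  0.36 -0.06] [[0.361, -0.902, -0.238, 0.643], [-0.933, -0.349, -0.093, 0.26], [0.001, 0.255, -0.967, 0.383], [0.0, 0.0, 0.0, 1.0]]
[[321.6, 188.0], [338.1, 194.6], [354.4, 201.2], [370.4, 207.6], [386.3, 214.0], [401.9, 220.3], [417.2, 226.4], [432.3, 232.5], [447.0, 238.4]]
```

View pics/w1.png

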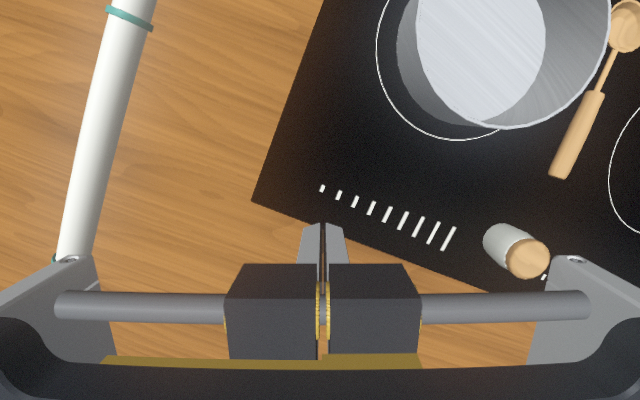

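The wrist view shows the first tick at (322,188) and the sixth at about (402,220). Both are within 1–2 px of where my estimate projects, so I'll descend.

Call:
{"fn": "play_rows", "kwargs": {"rows": [[0, 0.004, -0.08, 0, 0, 0], [0, 0.004, -0.18, 0, 0, 0], [0, 0.004, -0.26, 0, 0, 0], [0, 0.004, -0.3, 0, 0, 0], [0, 0.004, -0.32, 0, 0, 0], [0, 0.004, -0.32, 0, 0, 0], [0, 0.004, -0.32, 0, 0, 0]]}}

```text
t: 2.85
ee_pos: [0.5746, 0.2335, 0.0791]
tcp_rot: [180.0, -0.1, 21.0]
ft_force: [0.3, 0.6, 0.5]
finger_gap: 0.0005
gripper_force: 0.0
```

Call:
{"fn": "play_rows", "kwargs": {"rows": [[0, 0, -0.01, 0, 0, 0], [0, 0, -0.02, 0, 0, 0], [0, 0, -0.025, 0, 0, 0], [0, 0, -0.025, 0, 0, 0]]}}

```text
t: 3.25
ee_pos: [0.5735, 0.2344, 0.0671]
tcp_rot: [180.0, 0.0, 21.1]
ft_force: [-0.8, -0.0, -0.6]
finger_gap: 0.0009
gripper_force: 0.0
```

Call:
{"fn": "play_rows", "kwargs": {"rows": [[0, 0, -0.0025, 0, 0, 0], [0, 0, -0.0025, 0, 0, 0]]}}

```text
t: 3.45
ee_pos: [0.5738, 0.2344, 0.0665]
tcp_rot: [180.0, -0.0, 21.1]
ft_force: [-0.1, -0.3, 0.5]
finger_gap: 0.0005
gripper_force: 0.0
```

Call:
{"fn": "play_rows", "kwargs": {"rows": [[0, 0, -0.0025, 0, 0, 0], [0, 0, -0.0025, 0, 0, 0]]}}

```text
t: 3.65
ee_pos: [0.5738, 0.2345, 0.066]
tcp_rot: [180.0, -0.0, 21.1]
ft_force: [-2.5, -0.2, 3.3]
finger_gap: 0.0003
gripper_force: 1.4
```

Call:
{"fn": "play_rows", "kwargs": {"rows": [[0, 0, -0.0015, 0, 0, 0], [0, 0, -0.0015, 0, 0, 0]]}}

```text
t: 3.85
ee_pos: [0.5738, 0.2345, 0.0657]
tcp_rot: [180.0, -0.0, 21.1]
ft_force: [-2.2, -0.2, 5.1]
finger_gap: 0.0005
gripper_force: 2.5
```

In contact at about 5 N on the first mark, so I'll start the slide in stages.

Call:
{"fn": "play_rows", "kwargs": {"rows": [[0, -0.015, 0, 0, 0, 0], [0, -0.03, 0, 0, 0, 0], [-0.001, -0.045, 0, 0, 0, 0], [-0.001, -0.06, 0, 0, 0, 0], [-0.001, -0.075, 0, 0, 0, 0], [-0.001, -0.075, 0, 0, 0, 0]]}}

```text
t: 4.45
ee_pos: [0.5739, 0.2036, 0.0656]
tcp_rot: [180.0, -0.1, 21.0]
ft_force: [-0.3, 2.1, 5.7]
finger_gap: 0.0001
gripper_force: 2.8
```

Call:
{"fn": "play_rows", "kwargs": {"rows": [[0, -0.015, 0, 0, 0, 0], [-0.001, -0.03, 0, 0, 0, 0], [-0.001, -0.045, 0, 0, 0, 0], [-0.002, -0.06, 0, 0, 0, 0], [-0.002, -0.075, 0, 0, 0, 0], [-0.003, -0.09, 0, 0, 0, 0], [-0.003, -0.1, 0, 0, 0, 0], [-0.003, -0.1, 0, 0, 0, 0]]}}

```text
t: 5.25
ee_pos: [0.5726, 0.1639, 0.0656]
tcp_rot: [-180.0, -0.1, 21.0]
ft_force: [0.1, 3.0, 5.5]
finger_gap: 0.0007
gripper_force: 2.8
```

Call:
{"fn": "play_rows", "kwargs": {"rows": [[0, -0.015, 0, 0, 0, 0], [0, -0.03, 0, 0, 0, 0], [-0.001, -0.045, 0, 0, 0, 0], [-0.001, -0.06, 0, 0, 0, 0], [-0.001, -0.073, 0, 0, 0, 0], [-0.001, -0.073, 0, 0, 0, 0], [-0.001, -0.073, 0, 0, 0, 0], [-0.001, -0.073, 0, 0, 0, 0], [-0.001, -0.073, 0, 0, 0, 0], [-0.001, -0.073, 0, 0, 0, 0]]}}

```text
t: 6.25
ee_pos: [0.5722, 0.1346, 0.0655]
tcp_rot: [180.0, -0.1, 21.0]
ft_force: [0.5, 1.9, 5.8]
finger_gap: 0.0006
gripper_force: 2.9
```

```bash
python3 w.py w2
```

```text
[0.5722 0.1346 0.0655] [ 1.7997e+02 -6.0000e-02  2.1040e+01] [0.46 1.87 5.84] [[0.359, -0.903, -0.234, 0.64], [-0.933, -0.347, -0.091, 0.161], [0.001, 0.252, -0.968, 0.245], [0.0, 0.0, 0.0, 1.0]]
[[176.6, 178.9], [206.5, 190.5], [236.2, 202.0], [265.6, 213.4], [294.6, 224.5], [323.1, 235.4], [350.9, 246.0], [378.1, 256.3], [404.6, 266.3]]
```

View pics/w2.png

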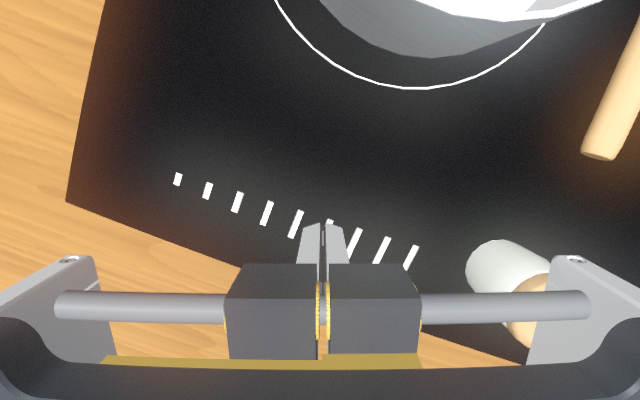

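The wrist view shows five ticks to the left of the fingers, from (178,179) to (295,224). The sixth is under the fingertip, its end just visible at (330,221), and three more lie beyond. The force is steady at about 5.8 N, so I'll hand in.

```bash
python3 -c "
from workcell import env
print(env.finish_job())"
```

```text
the job is handed in; nothing more can be done
None
```

The left zone, where the saucepan stands, should now be at level six: one unbroken stroke from the first mark ended with the fingertip resting on the sixth at about 5.8 N. The job is handed in, but no verdict came back.

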